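# Turn a gift tin in the slide-jaw holder to expose its label face

### The arm

A 6-joint arm with a two-finger parallel gripper is mounted at the origin on the work surface. World frame = base frame: x ahead of the robot, y to its left, z up, the work surface at z = 0. Lengths are in mm, angles in rad, forces in N, time in s.
With the tool pointing down it reaches from about 350 to 875 mm from the base axis. Payload 4.2 kg.
Tool frame: the origin (TCP) lies midway between the tips of the shut fingers; the grasp point (between the pads) lies 19 mm behind it (arm.grasp_offset is the distance from the TCP to the grasp point, in mm); z points along the fingers, y is the line along which they close (so a half turn about z gives the same grasp; the last joint's range is limited). The gripper opens to 85 mm and grips with 20 to 120 N. Pads are 22 mm wide; open, the fingers measure 114 mm over their backs; the gripper's body (76 mm by 85 mm) begins 54 mm behind the grasp point. The pads swing forward as they close: fully open they stand 13 mm farther back than shut.
Start: joints at [-0.888, 0.385, 0.008, 0, -1.194, -0.259], TCP at [257.029, -569.68, 231.312] pointing down, gripper open.
Joint ranges: [-3.14, 3.14], [-1.21, 2.06], [-1.07, 1.41], [-3.16, 2.05], [-2.99, -0.16], [-3.1, 3.1]. Speed limits (rad/s): [2.79, 2.79, 3.14, 3.14, 3.14, 3.14].

### API

Orientations are given as a unit quaternion [x, y, z, w].
In Python, from bench import arm gives the robot as it stands. The module is installed in compiled form; this text tells all that it offers.
- The arm moves only by the tool servo_tool, never from a script. Its argument "increments" is a list of rows, each a list of 7 numbers: the opening, from 0 (shut) to 1 (fully open), then the shift along the tool's x, y, z in m, then the turn, a rotation vector about the tool's x, y, z in degrees. In form: [[grip, x, y, z, ax, ay, az], ...]. A call has 1 to 12 rows; each row is the pose to reach, as a shift and turn from the pose commanded when the call began, along the tool's axes at that moment; what a row does not reach only later rows make up. A row lasts 1/8 s, in which the tool goes at most 62.5 mm and 10.7 degrees, less where a joint would pass 70% of its speed; a pose out of reach is approached as far as the arm can. A call with a gripper value outside its range is refused whole. The fingers move at their own pace and stop on an object; the grip force is fixed at half the most. Time passes only in rows, so rows that repeat a pose let the fingers close. It gives the time, the measured TCP pose, the force, the opening and the grip force at its end, in the units of the state.
- arm.read_state(): the state, without advancing time (a new reading comes with each control period).
- arm.get_image(name): name is "side" or "top" or "wrist"; returns a dict with "color" (420x560x3 uint8, red, green, blue), "fx", "fy", "cx", "cy" (pixels), "rvec" (rotation vector, rad) and "tvec" (3), from world to camera coordinates, as OpenCV has them; the wrist camera has in their place "hand_eye" (4x4, takes a point from camera to tool coordinates, whose origin is the TCP and whose axes are the flange's). Camera axes: x right, y down, z forward; pixel columns grow to the right and rows downward; lengths in mm; the calibration is good to about 2 mm. A picture is of the moment at which its call begins: read the wrist's pose just before it. There is no depth.
- arm.job_done(): hands the job in; it is judged then, once.
Trained networks look in the newest picture that a camera, given by its name, has taken for a name from the list of things; names that differ only in an ending like _2 or _b are one class to them, and where a whole thing is asked for, a point or a joint stands for the part that bears it (a point fixed in the world has none). Each returns a list of dicts, best first, with "p" (0 to 1); they miss things now and then, are a little off and sometimes report something else, mostly with a low value. They report only what shows in the picture. A call takes as long as a camera call.
- arm.look_for(camera, thing): "box" ([centre column, centre row, width, height] in pixels, round what is visible of it).
- arm.spot_point(camera, thing): "centre" ([column, row] in pixels: a listed point, or the origin of a listed thing).
The state is a dict: "clock": time; "joints": joint angles; "joint_vel": joint speeds; "joint_efforts": joint torques, N m; "position": TCP position; "ee_rot": TCP orientation; "contact_force": force on the tool from outside, world axes, zero at the start; "wrist_torque": the same for the moment, N m; "gripper_width": finger opening in mm; "grasp_force": force on a finger pad.
Only numpy, scipy, OpenCV 4.12 (cv2) and the standard library are available. Lean on these libraries where they do the work, as an engineer would, in place of code of your own. Each camera call takes 0.05 s, during which the arm holds its last target. There are 200 camera calls.

### The job

The oblong gift tin with the wooden grip stands loose in the slide-jaw holder with its brass label plate turned towards the sliding jaw. Turn the tin a quarter turn so that the plate faces the open front of the holder (the side without the ledge), standing flat and central on the holder's base between the two jaws, then slide the jaw up against the tin so that its two narrow ends are held. Set it down gently: do not drop it or tip it over.

Things in the scene. Friction and masses are not known exactly. Their poses are not given: they have to be found in the camera images.
- tin: Oblong steel tin 96 (x) x 60 (y) x 70 mm high, 0.25-0.5 kg, lid fixed. Wooden grip bar on mid-lid: 56 along x, 16 thick along y, from 70 to 98 mm above the underside. +y long side: brass plate, and a dark clasp 20 mm wide jutting 8 mm at 55-69 mm height. Origin: centre of underside, z up. Starts loose on the holder's base, x along the holder's x (within 8 deg), plate side to the sliding jaw.
- tin_plate (a point): Centre of the brass label plate (66 x 36 mm), flat on the tin's +y long side: 30 mm out from the tin's middle and 30 mm above its underside. (The square tin with a knob and the round tin nearby are bystanders.)
- fixture: Fixed slide-jaw holder. White base, x -85..85, y -115..185 mm, top at z 12 mm where the tin stands. Origin: counter level, mid-width of the jaws, z up. +x: open front, away from the robot; back ledge at x -85..-75, top z 22. Fixed jaw: aluminium, clamping face at y -70. Both jaws 80 wide (x -40..40), 16 thick, top z 52. The other jaw slides along y.
- jaw (a joint): Sliding jaw's travel (m): 0 open, up to 0.095 towards the fixed jaw (holder -y). Its clamping face is at holder y = 0.090 - value; opening = 0.160 - value (0.064 when on the tin's 96 mm length). Black upright grip at x = 0, y = 0.160 - value: 14 mm thick along y, 30 wide, clear from z 26 to top z 88 mm. 3 N friction, stays put; pushes the tin along until it meets the fixed jaw.

How it is judged:
By the outcome, as a careful person would: the job done as asked, in the order asked, and still so for the second after the job is handed in, with the robot touching nothing.
It also fails if it takes over 43 s, if anything falls off the work surface, if the arm or the gripper's body presses on something with over 40 N, if the wrist force passes 120 N, or if a joint passes its speed limit or range.

## Working session

There is one attempt and no reset: what is moved stays moved. The work goes in short steps, Python scripts to look and compute and a tool call to move; the robot and the scene stay as the last step left them, time stands still between calls to the robot, and variables do not carry over. Pictures are saved under pics/ and viewed, at most 10 in all, crops included, and the job is handed in when it is done.

Besides the shell and the picture viewer there is one more tool, called after "Call:" in YAML: its name, and indented under it one key for each argument. servo_tool: Moves the arm, as the interface text tells. Its arguments: {"type":"object","properties":{"increments":{"type":"array","items":{"type":"array","items":{"type":"number"}}}},"required":["increments"]}

```bash
mkdir -p pics; cat > h.py <<'E'
import numpy as np, cv2
from scipy.spatial.transform import Rotation as R
from bench import arm
def cam(im):
    K=np.array([[im['fx'],0,im['cx']],[0,im['fy'],im['cy']],[0,0,1.]])
    if 'rvec' in im:
        Rm=cv2.Rodrigues(np.array(im['rvec'],float))[0]; t=np.array(im['tvec'],float).ravel()
    else:
        s=im['state']; T=np.eye(4); T[:3,:3]=R.from_quat(s['ee_rot']).as_matrix(); T[:3,3]=s['position']
        M=np.linalg.inv(T@np.array(im['hand_eye'])); Rm=M[:3,:3]; t=M[:3,3]
    return K,Rm,t
def get(n):
    s=arm.read_state(); im=arm.get_image(n); im['state']=s; return im
def back(im,uv,z):
    K,Rm,t=cam(im); d=Rm.T@np.linalg.inv(K)@np.array([uv[0],uv[1],1.]); c=-Rm.T@t
    return c+d*(z-c[2])/d[2]
def proj(im,P):
    K,Rm,t=cam(im); p=(np.atleast_2d(P)@Rm.T+t)@K.T; return p[:,:2]/p[:,2:]
def save(im,f): cv2.imwrite('pics/'+f,cv2.cvtColor(im['color'],cv2.COLOR_RGB2BGR))
E
python3 - <<'E'
from h import *
s=arm.read_state(); print(s['clock'],s['ee_rot'],s['gripper_width'],arm.grasp_offset)
ims=[]
for n in('top','side'):
    im=get(n); save(im,n+'1.png'); K,Rm,t=cam(im); print(n,-Rm.T@t)
    for th in('tin','fixture','jaw'):
        print(th,[(np.round(d['box']),round(d['p'],2)) for d in arm.look_for(n,th)[:3]])
    for th,z in(('tin',12),('tin_plate',42),('fixture',0)):
        print(th,[(np.round(d['centre'],1),round(d['p'],2),np.round(back(im,d['centre'],z),1)) for d in arm.spot_point(n,th)[:2]])
E
```

```text
0.0 [-2.10228423e-01  9.77651682e-01  1.05688380e-03 -2.85494579e-04] 85.55276873517718 18.700000000000003
top [516.44918622 -27.64741448 708.03241926]
tin [(array([363., 243.,  65.,  76.]), 0.94)]
fixture [(array([344., 255., 216., 168.]), 0.72)]
jaw [(array([298., 268.,  67.,  58.]), 0.82)]
tin [(array([359.7, 243.1]), 0.75, array([ 519.7, -125.4,   12. ]))]
tin_plate [(array([336.6, 249.7]), 0.87, array([509.3, -86.8,  42. ]))]
fixture []
side [273.9547266  383.15620443 475.81478001]
tin [(array([358., 200.,  77.,  78.]), 0.81)]
fixture []
jaw [(array([355., 266.,  65.,  74.]), 0.6)]
tin [(array([357.4, 226.4]), 0.89, array([ 513.4, -127.7,   12. ]))]
tin_plate []
fixture [(array([361.1, 232.4]), 0.72, array([ 509. , -132.3,    0. ]))]
```

View pics/top1.png

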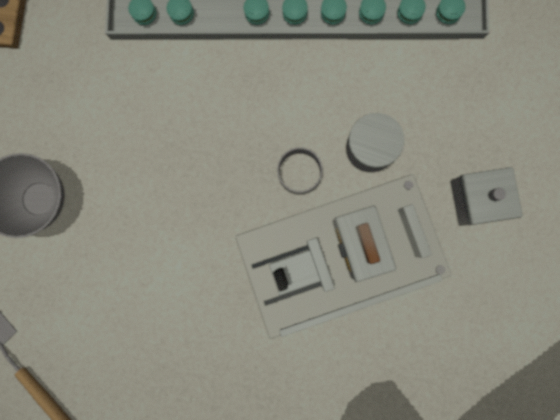

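View pics/side1.png

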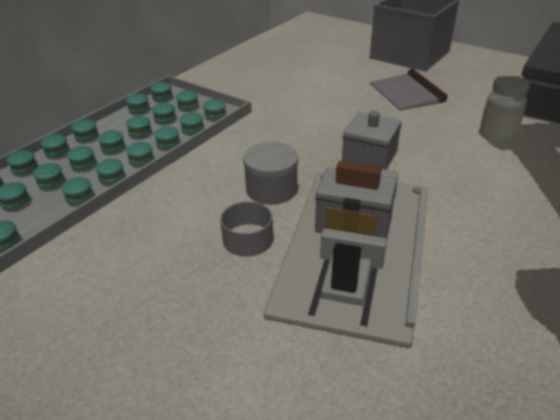

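The top view shows the holder with base corners near (238,237), (410,178), (447,270) and (272,337), with the ledge along the lower edge. The tin is at (365,243) with a red-brown grip, the clasp points left to the jaw, and the jaw's grip is at (281,278). The side view agrees: plate at (350,222), facing the jaw. I'll measure more finely on an enlarged crop.

```bash
python3 - <<'E'
from h import *
im=get('top'); 
c=im['color'][165:345,230:460]; c=cv2.resize(c,None,fx=3.3,fy=3.3,interpolation=cv2.INTER_CUBIC)
# fixture pose from rough corners at z12
px=np.array([[238,237],[410,178],[447,270],[272,337]]); loc=np.array([[85,185],[85,-115],[-85,-115],[-85,185]],float)
W=np.array([back(im,p,12)[:2] for p in px]); print(W.round(1))
a=loc-loc.mean(0); b=W-W.mean(0); th=np.arctan2((a[:,0]*b[:,1]-a[:,1]*b[:,0]).sum(),(a*b).sum())
Rm=np.array([[np.cos(th),-np.sin(th)],[np.sin(th),np.cos(th)]]); o=W.mean(0)-Rm@loc.mean(0)
print('fix',o,np.degrees(th),'resid',(loc@Rm.T+o-W).round(1).tolist())
h=cv2.cvtColor(im['color'],cv2.COLOR_RGB2HSV); r=im['color'].astype(int)
m=((r[...,0]-r[...,2])>45).astype(np.uint8); m[:205]=0;m[285:]=0;m[:,:340]=0;m[:,400:]=0
ys,xs=np.nonzero(m); print(len(xs),xs.min(),xs.max(),ys.min(),ys.max())
g=np.array([back(im,p,98)[:2] for p in zip(xs,ys)]); rc=cv2.minAreaRect(g.astype(np.float32)); print('grip',rc,g.mean(0))
v=np.linalg.eigh(np.cov(g.T))[1][:,1]; print('dir',np.degrees(np.arctan2(v[1],v[0])), 'loc', Rm.T@(np.array(rc[0])-o))
cv2.imwrite('pics/crop1.png',cv2.cvtColor(c,cv2.COLOR_RGB2BGR))
E
```

```text
[[ 527.    65.7]
 [ 623.1 -204.7]
 [ 479.9 -259.8]
 [ 373.5    9.7]]
fix [ 513.1496385  -130.01925303] 20.55562160097269 resid [[0.8, 7.3], [10.0, -3.2], [-6.0, -7.8], [-4.9, 3.6]]
134 366 378 245 262
grip ((506.3192138671875, -129.99102783203125), (24.275436401367188, 12.563854217529297), 13.88469409942627) [ 504.37732821 -129.76491966]
dir -155.65998169274928 loc [-6.38563328  2.42470307]
```

View pics/crop1.png

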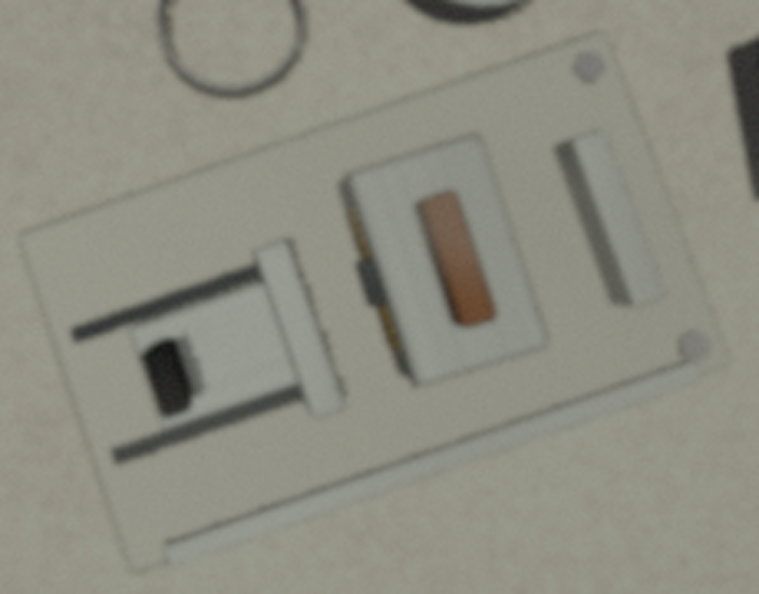

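The crop shows the base corners, the jaw faces, and the tin lid corners at about (347,180), (477,134), (547,343) and (415,384) in crop pixels. I'll fit poses from these.

```bash
cat > fit.py <<'E'
from h import *
from scipy.optimize import least_squares
def pose2(p,L):
    c,s=np.cos(p[2]),np.sin(p[2]); L=np.asarray(L,float)
    return np.c_[p[0]+c*L[:,0]-s*L[:,1],p[1]+s*L[:,0]+c*L[:,1],L[:,2]]
def fit(im,L,px,p0):
    r=least_squares(lambda p:(proj(im,pose2(p,L))-px).ravel(),p0,x_scale=[10,10,.1]); return r.x,np.round(r.fun.reshape(-1,2),1).tolist()
E
python3 - <<'E'
from fit import *
im=get('top'); c=lambda a:np.array(a)/3.3+[230,165]-0.35
L=[[85,185,12],[85,-115,12],[-85,-115,12],[-85,185,12],[40,-70,52],[-40,-70,52],[40,-86,52],[-40,-86,52]]
px=c([[20,234],[604,32],[731,362],[133,573],[573,143],[632,305],[601,130],[662,293]])
f,e=fit(im,L,px,[513,-130,.35]); print('fix',f[:2],np.degrees(f[2]),e)
T=[[48,30,82],[48,-30,82],[-48,-30,82],[-48,30,82]]
t,e=fit(im,T,c([[347,180],[477,134],[547,343],[415,384]]),[513,-130,.3]); print('tin',t[:2],np.degrees(t[2]),e)
def loc(w): d=w[:2]-f[:2]; cc,s=np.cos(f[2]),np.sin(f[2]); return np.array([cc*d[0]+s*d[1],-s*d[0]+cc*d[1]])
print('tin loc',loc(t)); print('grip',[loc(back(im,q,110)).round(1) for q in c([[418,201],[455,190]])])
print('jaw face',[loc(back(im,q,52)).round(1) for q in c([[290,238],[343,402],[256,250],[312,415]])])
print('blk',[loc(back(im,q,88)).round(1) for q in c([[144,350],[178,340],[190,405],[165,415]])])
im=get('side'); print('side: tin loc',loc([513.4,-127.7]),loc([509,-132.3]))
print('check side proj grip',proj(im,pose2(t,[[28,8,110],[-28,8,110],[28,-8,110],[-28,-8,110]])).round().tolist())
print('base corners side',proj(im,pose2(f,L)).round().tolist())
s=arm.read_state(); print(R.from_quat(s['ee_rot']).as_matrix().round(3))
E
```

```text
fix [ 512.63337204 -130.40077359] 19.911600058539147 [[-1.9, -0.2], [0.4, -1.7], [1.0, 1.0], [-1.1, 1.1], [-1.1, -1.3], [0.4, 1.0], [0.7, -1.0], [1.6, 1.0]]
tin [ 519.25232301 -122.84211483] 18.520773924851465 [[-1.0, -1.8], [-0.1, -0.9], [1.0, 0.9], [0.1, 1.7]]
tin loc [8.79751651 4.8525805 ]
grip [array([36.3, 11.6]), array([35.5, -4.2])]
jaw face [array([39.3, 63.1]), array([-36.9,  65.2]), array([39.3, 79.2]), array([-37.7,  80.1])]
blk [array([ 15.1, 138.8]), array([ 14.3, 123.8]), array([-12.9, 127.9]), array([-13.4, 139.3])]
side: tin loc [1.64060055 2.27822876] [-4.06298551 -0.54827192]
check side proj grip [[334.0, 167.0], [379.0, 174.0], [337.0, 161.0], [380.0, 167.0]]
base corners side [[261.0, 313.0], [316.0, 172.0], [426.0, 187.0], [411.0, 343.0], [341.0, 170.0], [396.0, 178.0], [343.0, 164.0], [398.0, 172.0]]
[[-0.912 -0.411  0.   ]
 [-0.411  0.912 -0.   ]
 [-0.    -0.    -1.   ]]
```

```bash
cat > inc.py <<'E'
from h import *
F=np.array([512.6,-130.4]); FA=np.radians(19.9)
def inc(p,ydeg):
    "shift(m)/turn(deg) in tool axes to TCP p, tool down, tool y at world azimuth ydeg"
    s=arm.read_state(); Rm=R.from_quat(s['ee_rot']).as_matrix(); a=np.radians(ydeg); y=np.array([np.cos(a),np.sin(a),0]); z=np.array([0,0,-1.])
    Rt=np.c_[np.cross(y,z),y,z]
    print('shift',((Rm.T@(np.array(p)-s['position']))/1000).round(4),'turn',np.degrees(R.from_matrix(Rm.T@Rt).as_rotvec()).round(2),'pos',np.round(s['position'],1),'clk',s['clock'],'w',round(s['gripper_width'],1),'j6',round(s['joints'][5],2))
E
python3 - <<'E'
from inc import *
im=get('wrist'); print(np.round(im['hand_eye'],3),im['fx']); inc([519,-123,230],108.5)
E
```

```text
[[-0.00000e+00 -9.59000e-01 -2.83000e-01  7.26010e+01]
 [ 1.00000e+00 -0.00000e+00  0.00000e+00  5.14000e-01]
 [-1.00000e-03 -2.83000e-01  9.59000e-01 -1.43506e+02]
 [ 0.00000e+00  0.00000e+00  0.00000e+00  1.00000e+00]] 318.4002042741695
shift [-0.4225  0.2994  0.0013] turn [-0.    0.    5.78] pos [ 257.1 -569.7  231.3] clk 0.9 w 85.5 j6 -0.26
```

Call:
servo_tool:
  increments:
    - [1, -0.05, 0.035, 0, 0, 0, 1]
    - [1, -0.1, 0.07, 0, 0, 0, 2]
    - [1, -0.15, 0.105, 0, 0, 0, 3]
    - [1, -0.2, 0.14, 0, 0, 0, 4]
    - [1, -0.25, 0.175, 0, 0, 0, 5.8]
    - [1, -0.3, 0.21, 0, 0, 0, 5.8]
    - [1, -0.35, 0.25, 0, 0, 0, 5.8]
    - [1, -0.39, 0.28, 0, 0, 0, 5.8]
    - [1, -0.422, 0.299, 0.0, 0, 0, 5.8]
    - [1, -0.422, 0.299, 0.0, 0, 0, 5.8]
    - [1, -0.422, 0.299, 0.0, 0, 0, 5.8]
    - [1, -0.422, 0.299, 0.0, 0, 0, 5.8]

```text
clock: 2.4
position: [518.1, -124.5, 231.4]
ee_rot: [-0.16, 0.987, -0.0, -0.0]
contact_force: [0.1, -1.0, 0.3]
gripper_width: 85.7
grasp_force: 0.0
```

```bash
python3 - <<'E'
from inc import *
inc([519,-123,230],108.5)
im=get('wrist'); save(im,'w1.png')
for th,z in(('tin',12),('tin_plate',42),('fixture',0)):
        print(th,[(np.round(d['centre'],1),round(d['p'],2),np.round(back(im,d['centre'],z),1)) for d in arm.spot_point('wrist',th)[:2]])
import pickle; pickle.dump(im,open('w1.pkl','wb'))
E
```

```text
shift [-0.0013  0.0012  0.0014] turn [-0.   -0.01 -0.1 ] pos [ 518.1 -124.5  231.4] clk 2.4 w 85.7 j6 -1.32
tin [(array([281.3, 179.7]), 0.55, array([ 517. , -125.5,   12. ]))]
tin_plate [(array([309.5, 187.2]), 0.72, array([509.6, -96.1,  42. ]))]
fixture []
```

View pics/w1.png

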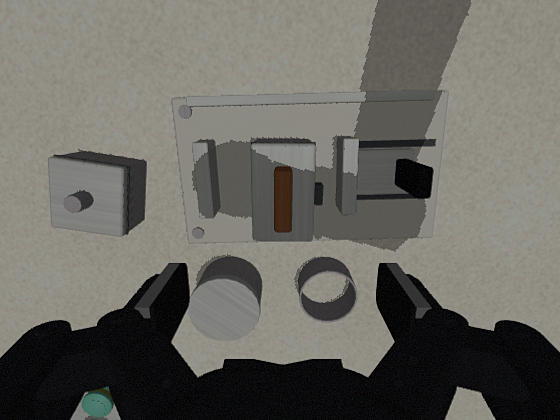

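The wrist view shows the tin lid corners at (251,142), (315,142), (313,241) and (252,241), the grip at (283,199), the clasp at (318,194) to the right, and base corners near (172,98), (447,91), (433,238) and (189,243).

```bash
python3 - <<'E'
from fit import *
import pickle
im=pickle.load(open('w1.pkl','rb'))
f,e=fit(im,[[-85,-115,12],[-85,185,12],[85,185,12],[85,-115,12]],np.array([[172,98],[447,91],[433,238],[189,243]]),[513,-130,.35]); print('fix',f[:2],np.degrees(f[2]),e)
t,e=fit(im,[[-48,-30,82],[-48,30,82],[48,30,82],[48,-30,82]],np.array([[251,142],[315,142],[313,241],[252,241]]),[513,-130,.35]); print('tin',t[:2],np.degrees(t[2]),e)
r=im['color'].astype(int); m=((r[...,0]-r[...,2])>25); m[:150]=0;m[240:]=0;m[:,:260]=0;m[:,310:]=0
ys,xs=np.nonzero(m); print(len(xs),xs.min(),xs.max(),ys.min(),ys.max())
rc=cv2.minAreaRect(np.c_[xs,ys].astype(np.float32)); print(rc)
print(proj(im,pose2(t,[[-28,-8,110],[-28,8,110],[28,8,110],[28,-8,110]])).round())
q=[back(im,p,110)[:2] for p in cv2.boxPoints(rc)]; print('grip',np.mean(q,0))
from inc import *
c=arm.read_state()['position']
E
```

```text
fix [ 510.7025046  -129.90085227] 19.86665798565262 [[-1.6, -0.1], [2.9, -0.7], [-0.2, 0.4], [-1.2, 1.4]]
tin [ 516.26817139 -124.11583822] 18.189533952938234 [[-1.3, -0.1], [1.2, 0.1], [-0.1, 0.1], [0.2, -0.1]]
1142 274 291 167 231
((282.5, 199.0), (64.0, 17.0), 90.0)
[[273. 169.]
 [292. 169.]
 [292. 232.]
 [274. 232.]]
grip [ 515.10452919 -124.77970452]
```

Call:
servo_tool:
  increments:
    - [1, 0.002, 0.001, 0.04, 0, 0, 0.3]
    - [1, 0.002, 0.001, 0.08, 0, 0, 0.3]
    - [1, 0.002, 0.001, 0.11, 0, 0, 0.3]
    - [1, 0.002, 0.001, 0.13, 0, 0, 0.3]
    - [1, 0.002, 0.001, 0.14, 0, 0, 0.3]
    - [1, 0.002, 0.001, 0.145, 0, 0, 0.3]
    - [1, 0.002, 0.001, 0.145, 0, 0, 0.3]
    - [0.4, 0.002, 0.001, 0.145, 0, 0, 0.3]
    - [0.2, 0.002, 0.001, 0.145, 0, 0, 0.3]
    - [0, 0.002, 0.001, 0.145, 0, 0, 0.3]
    - [0, 0.002, 0.001, 0.145, 0, 0, 0.3]
    - [0, 0.002, 0.001, 0.145, 0, 0, 0.3]

```text
clock: 4.1
position: [516.7, -123.3, 86.5]
ee_rot: [-0.158, 0.987, -0.0, 0.0]
contact_force: [0.7, -0.4, 1.0]
gripper_width: 14.6
grasp_force: 64.0
```

Call:
servo_tool:
  increments:
    - [0, 0, 0, 0, 0, 0, 0]
    - [0, 0, 0, 0, 0, 0, 0]
    - [0, 0, 0, 0, 0, 0, 0]
    - [0, 0, 0, 0, 0, 0, 0]

```text
clock: 4.6
position: [516.7, -123.3, 86.5]
ee_rot: [-0.158, 0.987, -0.0, 0.0]
contact_force: [0.7, -1.1, 2.0]
gripper_width: 14.9
grasp_force: 64.2
```

Call:
servo_tool:
  increments:
    - [0, 0, 0, -0.003, 0, 0, 0]
    - [0, 0, 0, -0.01, 0, 0, 0]
    - [0, 0, 0, -0.025, 0, 0, 0]
    - [0, 0, 0, -0.04, 0, 0, 0]
    - [0, 0, 0, -0.055, 0, 0, 0]
    - [0, 0, 0, -0.06, 0, 0, 0]
    - [0, 0, 0, -0.06, 0, 0, 0]

```text
clock: 5.48
position: [516.6, -123.2, 146.8]
ee_rot: [-0.158, 0.987, 0.0, 0.0]
contact_force: [-0.2, 0.1, -3.8]
gripper_width: 14.6
grasp_force: 63.5
```

```bash
python3 - <<'E'
from fit import *
from inc import *
s=arm.read_state(); print(s['contact_force'],s['wrist_torque'])
f=np.array([511.5,-130.1]);a=np.radians(19.9)
w=f+np.array([-np.sin(a),np.cos(a)])*-16; print(w); inc([w[0],w[1],s['position'][2]],19.9)
im=get('side'); save(im,'side2.png'); im=get('wrist'); save(im,'w2.png')
E
```

```text
[-0.24898021  0.10054981 -3.80665624] [0.0239084  0.02540588 0.01943906]
[ 516.9460728  -145.14461003]
shift [ 0.0065 -0.0209 -0.    ] turn [4.000e-02 4.000e-02 8.827e+01] pos [ 516.6 -123.2  146.8] clk 5.475 w 14.6 j6 -1.32
```

View pics/side2.png

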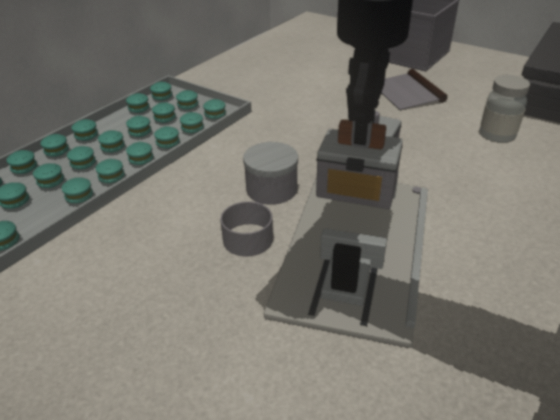

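The side view shows the tin hanging level from its grip, with the plate at (353,184) towards the jaw. I'll turn it now.

Call:
servo_tool:
  increments:
    - [0, 0, 0, 0, 0, 0, 6]
    - [0, 0.001, -0.002, 0, 0, 0, 15]
    - [0, 0.002, -0.004, 0, 0, 0, 25]
    - [0, 0.003, -0.007, 0, 0, 0, 35]
    - [0, 0.004, -0.01, 0, 0, 0, 45]
    - [0, 0.005, -0.013, 0, 0, 0, 55]
    - [0, 0.006, -0.016, 0, 0, 0, 65]
    - [0, 0.0065, -0.019, 0, 0, 0, 75]
    - [0, 0.0065, -0.021, 0, 0, 0, 83]
    - [0, 0.0065, -0.021, 0, 0, 0, 88.3]
    - [0, 0.0065, -0.021, 0, 0, 0, 88.3]
    - [0, 0.0065, -0.021, 0, 0, 0, 88.3]

```text
clock: 7.08
position: [516.7, -145.3, 145.9]
ee_rot: [0.574, 0.819, -0.0, -0.0]
contact_force: [0.0, 0.6, -4.4]
gripper_width: 15.0
grasp_force: 63.4
```

```bash
python3 - <<'E'
from fit import *
from inc import *
inc([516.9,-145.1,86.5],19.9)
for n in('top','wrist'):
  im=get(n); save(im,n+'3.png')
  for th,z in(('tin',72),('tin_plate',102)):
        print(n,th,[(np.round(d['centre'],1),round(d['p'],2),np.round(back(im,d['centre'],z),1)) for d in arm.spot_point(n,th)[:2]])
E
```

```text
shift [0.0001 0.0003 0.0594] turn [-0.05 -0.02  0.05] pos [ 516.7 -145.3  145.9] clk 7.075 w 15.0 j6 -2.82
top tin []
top tin_plate []
wrist tin [(array([278.5, 218.3]), 0.82, array([ 513., -145.,   72.]))]
wrist tin_plate [(array([327.5, 239. ]), 0.95, array([ 543.8, -138.1,  102. ]))]
```

View pics/wrist3.png

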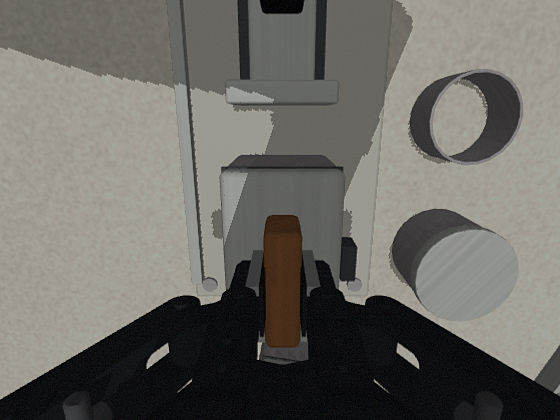

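The wrist view shows the plate side and clasp (348,259) now facing right, to the open front. The tin lid is centred at column ~282, and the sliding jaw top spans (226..338, 80..103).

```bash
python3 - <<'E'
from fit import *
im=get('wrist'); s=im['state']; Rm=R.from_quat(s['ee_rot']).as_matrix()
def tl(u,v,z): return (Rm.T@(back(im,[u,v],z)-s['position'])).round(1)
print('jaw top',tl(226,80,52),tl(338,80,52)); print('jaw face top edge',tl(227,104,52),tl(338,103,52))
print('base edge R',tl(391,10,12),tl(368,290,12)); print('ledge inner/outer',tl(182,10,22),tl(201,285,22))
print('tin top far edge',tl(222,169,142),tl(343,167,142)); print('screws',tl(210,285,12),tl(354,284,12))
E
```

```text
jaw top [ 96.1 -40.   94.3] [96.1 37.9 94.3]
jaw face top edge [ 80.3 -40.   94.3] [80.9 38.7 94.3]
base edge R [150.1  82.7 134.3] [-92.1  83.3 134.3]
ledge inner/outer [147.4 -75.1 124.3] [-80.9 -77.5 124.3]
tin top far edge [ 48.5 -28.9   4.3] [49.4 27.5  4.3]
screws [-86.6 -71.6 134.3] [-85.5  69.2 134.3]
```

Call:
servo_tool:
  increments:
    - [0, 0.002, 0, 0.01, 0, 0, 0]
    - [0, 0.002, 0, 0.025, 0, 0, 0]
    - [0, 0.002, 0, 0.038, 0, 0, 0]
    - [0, 0.002, 0, 0.047, 0, 0, 0]
    - [0, 0.002, 0, 0.053, 0, 0, 0]
    - [0, 0.002, 0, 0.055, 0, 0, 0]
    - [0, 0.002, 0, 0.0565, 0, 0, 0]
    - [0, 0.002, 0, 0.0575, 0, 0, 0]
    - [0, 0.002, 0, 0.058, 0, 0, 0]
    - [0, 0.002, 0, 0.0585, 0, 0, 0]
    - [0, 0.002, 0, 0.0585, 0, 0, 0]

```text
clock: 8.8
position: [516.3, -143.4, 87.9]
ee_rot: [0.574, 0.819, 0.0, 0.0]
contact_force: [-0.8, -0.2, -3.8]
gripper_width: 15.2
grasp_force: 63.4
```

Call:
servo_tool:
  increments:
    - [0, 0, 0, 0.0005, 0, 0, 0]
    - [0, 0, 0, 0.001, 0, 0, 0]
    - [0, 0, 0, 0.0013, 0, 0, 0]
    - [0, 0, 0, 0.0013, 0, 0, 0]

```text
clock: 9.3
position: [516.2, -143.4, 86.6]
ee_rot: [0.574, 0.819, -0.0, 0.0]
contact_force: [-0.7, 0.0, -3.7]
gripper_width: 14.5
grasp_force: 63.7
```

Not yet in contact; I'll creep down.

Call:
servo_tool:
  increments:
    - [0, 0, 0, 0.0003, 0, 0, 0]
    - [0, 0, 0, 0.0006, 0, 0, 0]
    - [0, 0, 0, 0.0006, 0, 0, 0]

```text
clock: 9.68
position: [516.2, -143.4, 86.5]
ee_rot: [0.574, 0.819, -0.0, 0.0]
contact_force: [-3.5, 2.1, 3.6]
gripper_width: 15.0
grasp_force: 64.6
```

Call:
servo_tool:
  increments:
    - [0.25, 0, 0, 0.0005, 0, 0, 0]
    - [0.4, 0, 0, 0.0005, 0, 0, 0]
    - [0.5, 0, 0, 0.0005, 0, 0, 0]
    - [0.5, 0, 0, 0.0005, 0, 0, 0]
    - [0.5, 0, 0, -0.02, 0, 0, 0]
    - [0.5, 0, 0, -0.05, 0, 0, 0]
    - [0.5, 0, 0, -0.09, 0, 0, 0]
    - [0.5, 0, 0, -0.12, 0, 0, 0]
    - [0.5, 0, 0, -0.14, 0, 0, 0]
    - [0.5, 0, 0, -0.14, 0, 0, 0]
    - [0.5, 0, 0, -0.14, 0, 0, 0]

```text
clock: 11.05
position: [515.6, -143.3, 224.8]
ee_rot: [0.575, 0.818, -0.0, -0.001]
contact_force: [0.3, -0.0, -0.6]
gripper_width: 42.6
grasp_force: 0.0
```

```bash
python3 - <<'E'
from fit import *
from inc import *
im=get('wrist'); save(im,'w4.png'); inc([516.3,-143.4,226],109.9)
import pickle; pickle.dump(im,open('w4.pkl','wb'))
E
```

```text
shift [-0.0004  0.0007 -0.0015] turn [-5.000e-02 -1.500e-01 -9.003e+01] pos [ 515.5 -143.3  224.5] clk 11.1 w 42.6 j6 -2.83
```

View pics/w4.png

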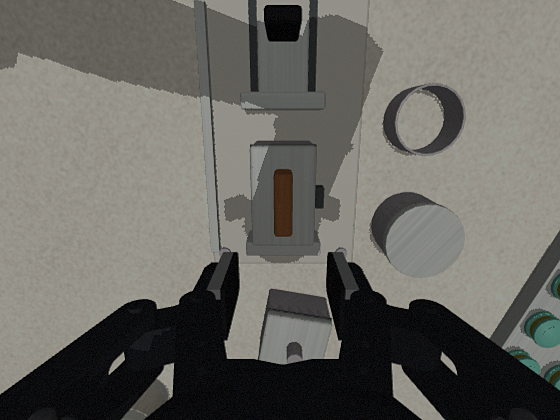

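The wrist view shows the tin square at (283,195), with the clasp to the open front (319,196). Its -y end is close to the fixed jaw (~row 245). The sliding jaw top edge is at rows 93–108 (columns 241–325), and the black grip is at (283,20).

```bash
python3 - <<'E'
from fit import *
from inc import *
import pickle
im=pickle.load(open('w4.pkl','rb')); s=im['state']; Rm=R.from_quat(s['ee_rot']).as_matrix()
def tl(u,v,z): return (Rm.T@(back(im,[u,v],z)-s['position'])).round(1)
print('jaw back',tl(242,93,52),tl(324,93,52),'face',tl(241,108,52),tl(325,107,52)); print('grip near top',tl(264,8,88),tl(301,8,88))
print('grip bottom near',tl(264,40,26),tl(301,40,26)); print('tin lid',tl(250,144,82),tl(316,144,82),tl(250,243,82),tl(316,243,82)); print('fixed jaw back',tl(246,254,52),tl(320,254,52))
x=np.mean([tl(242,93,52)[0]-86+70+0,0]) if 0 else None
fx=np.mean([tl(241,108,52)[0],tl(325,107,52)[0],tl(242,93,52)[0]-16,tl(324,93,52)[0]-16]); p=s['position']+Rm@np.array([fx+70,-1,0]); print('face',fx,'grip world',p)
inc([p[0],p[1],170],109.9)
E
```

```text
jaw back [ 92.6 -38.5 172.9] [ 92.6  38.2 172.8] face [ 79.2 -40.  172.9] [ 80.1  39.6 172.8]
grip near top [152.3 -15.  137. ] [152.2  13.7 136.9]
grip bottom near [142.6 -18.6 199. ] [142.6  17.3 198.9]
tin lid [ 48.3 -29.4 142.9] [ 48.2  29.  142.8] [-45.9 -32.1 142.8] [-45.9  31.7 142.7]
fixed jaw back [-71.1 -40.1 172.8] [-71.   39.8 172.6]
face 78.125 grip world [464.29340601  -4.28925982 224.93683601]
shift [ 0.1481 -0.0008  0.0547] turn [-5.000e-02 -1.500e-01 -9.003e+01] pos [ 515.5 -143.3  224.5] clk 11.1 w 42.6 j6 -2.83
```

Call:
servo_tool:
  increments:
    - [0.6, 0.01, 0, 0, 0, 0, -8]
    - [0.6, 0.03, 0, 0, 0, 0, -18]
    - [0.6, 0.05, 0, 0, 0, 0, -28]
    - [0.6, 0.07, 0, 0, 0, 0, -38]
    - [0.6, 0.09, 0, 0, 0, 0, -48]
    - [0.6, 0.11, 0, 0.01, 0, 0, -58]
    - [0.6, 0.125, 0, 0.02, 0, 0, -68]
    - [0.6, 0.138, 0, 0.035, 0, 0, -78]
    - [0.6, 0.148, -0.001, 0.05, 0, 0, -86]
    - [0.6, 0.148, -0.001, 0.055, 0, 0, -90]
    - [0.6, 0.148, -0.001, 0.055, 0, 0, -90]
    - [0.6, 0.148, -0.001, 0.055, 0, 0, -90]

```text
clock: 12.6
position: [465.0, -4.6, 170.7]
ee_rot: [-0.172, 0.985, -0.0, -0.0]
contact_force: [-0.7, 0.3, 0.6]
gripper_width: 50.9
grasp_force: 0.0
```

```bash
python3 - <<'E'
from fit import *
from inc import *
inc([464.3,-4.3,53],109.9)
im=get('wrist'); save(im,'w5.png')
E
```

```text
shift [0.0004 0.0005 0.1177] turn [-0.   -0.03 -0.08] pos [465.   -4.6 170.7] clk 12.6 w 50.9 j6 -1.57
```

View pics/w5.png

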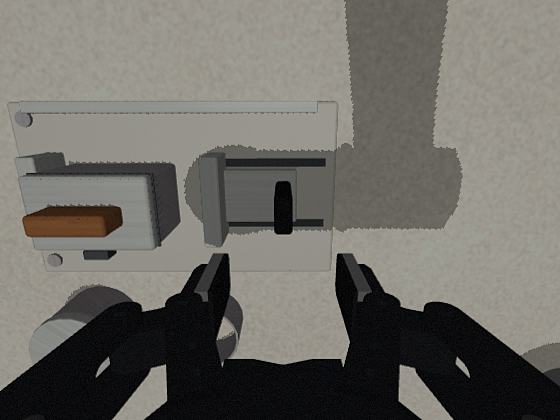

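The jaw's black grip at (284,207) lies midway between the fingers. I'll descend, then close.

Call:
servo_tool:
  increments:
    - [0.6, 0, 0, 0.04, 0, 0, 0]
    - [0.6, 0, 0, 0.08, 0, 0, 0]
    - [0.6, 0, 0, 0.105, 0, 0, 0]
    - [0.6, 0, 0, 0.117, 0, 0, 0]
    - [0.6, 0, 0, 0.117, 0, 0, 0]
    - [0.3, 0, 0, 0.117, 0, 0, 0]
    - [0, 0, 0, 0.117, 0, 0, 0]
    - [0, 0, 0, 0.117, 0, 0, 0]
    - [0, 0, 0, 0.117, 0, 0, 0]
    - [0, 0, 0, 0.117, 0, 0, 0]

```text
clock: 13.9
position: [465.7, -4.3, 55.0]
ee_rot: [-0.173, 0.985, 0.0, 0.001]
contact_force: [-0.8, 1.0, 7.3]
gripper_width: 13.5
grasp_force: 58.9
```

Call:
servo_tool:
  increments:
    - [0, 0, -0.002, -0.001, 0, 0, 0]
    - [0, 0, -0.005, -0.001, 0, 0, 0]
    - [0, 0, -0.008, -0.001, 0, 0, 0]
    - [0, 0, -0.011, -0.001, 0, 0, 0]
    - [0, 0, -0.014, -0.001, 0, 0, 0]
    - [0, 0, -0.017, -0.001, 0, 0, 0]
    - [0, 0, -0.02, -0.001, 0, 0, 0]
    - [0, 0, -0.023, -0.001, 0, 0, 0]
    - [0, 0, -0.026, -0.001, 0, 0, 0]
    - [0, 0, -0.028, -0.001, 0, 0, 0]
    - [0, 0, -0.028, -0.001, 0, 0, 0]

```text
clock: 15.28
position: [475.2, -31.0, 55.1]
ee_rot: [-0.173, 0.985, -0.0, 0.001]
contact_force: [4.9, 2.3, -2.6]
gripper_width: 13.1
grasp_force: 59.0
```

Call:
servo_tool:
  increments:
    - [0, 0, -0.001, 0, 0, 0, 0]
    - [0, 0, -0.002, 0, 0, 0, 0]
    - [0, 0, -0.003, 0, 0, 0, 0]
    - [0, 0, -0.004, 0, 0, 0, 0]
    - [0, 0, -0.005, 0, 0, 0, 0]
    - [0, 0, -0.006, 0, 0, 0, 0]
    - [0, 0, -0.006, 0, 0, 0, 0]

```text
clock: 16.15
position: [477.0, -35.9, 55.1]
ee_rot: [-0.173, 0.985, 0.0, 0.001]
contact_force: [3.0, 6.7, -0.8]
gripper_width: 12.8
grasp_force: 59.2
```

Call:
servo_tool:
  increments:
    - [0, 0, -0.0007, 0, 0, 0, 0]
    - [0, 0, -0.0014, 0, 0, 0, 0]
    - [0, 0, -0.002, 0, 0, 0, 0]
    - [0, 0, -0.002, 0, 0, 0, 0]

```text
clock: 16.65
position: [477.7, -37.8, 55.1]
ee_rot: [-0.173, 0.985, 0.0, 0.001]
contact_force: [1.7, 7.4, -0.7]
gripper_width: 13.1
grasp_force: 59.2
```

Call:
servo_tool:
  increments:
    - [0, 0, -0.0007, 0, 0, 0, 0]
    - [0, 0, -0.0014, 0, 0, 0, 0]
    - [0, 0, -0.002, 0, 0, 0, 0]
    - [0, 0, -0.002, 0, 0, 0, 0]

```text
clock: 17.15
position: [478.3, -39.6, 55.1]
ee_rot: [-0.173, 0.985, 0.0, 0.001]
contact_force: [2.3, 6.4, -0.2]
gripper_width: 12.8
grasp_force: 59.2
```

Call:
servo_tool:
  increments:
    - [0, 0, -0.0007, 0, 0, 0, 0]
    - [0, 0, -0.0014, 0, 0, 0, 0]
    - [0, 0, -0.002, 0, 0, 0, 0]
    - [0, 0, -0.002, 0, 0, 0, 0]

```text
clock: 17.65
position: [478.8, -40.9, 55.1]
ee_rot: [-0.173, 0.985, 0.001, 0.001]
contact_force: [1.3, 10.4, 1.1]
gripper_width: 13.2
grasp_force: 59.4
```

Call:
servo_tool:
  increments:
    - [0, 0, -0.0006, 0, 0, 0, 0]
    - [0, 0, -0.001, 0, 0, 0, 0]
    - [0, 0, -0.001, 0, 0, 0, 0]

```text
clock: 18.02
position: [478.8, -40.9, 55.1]
ee_rot: [-0.173, 0.985, 0.001, 0.0]
contact_force: [-1.5, 16.3, 2.4]
gripper_width: 12.9
grasp_force: 59.8
```

Firm contact: 16 N and no further travel. I'll release and withdraw upwards, clear of the view.

Call:
servo_tool:
  increments:
    - [0.15, 0, 0, 0, 0, 0, 0]
    - [0.3, 0, 0.002, 0, 0, 0, 0]
    - [0.45, 0, 0.003, 0, 0, 0, 0]
    - [0.45, 0, 0.003, 0, 0, 0, 0]
    - [0.45, 0, 0.003, -0.03, 0, 0, 0]
    - [0.45, 0, 0.003, -0.08, 0, 0, 0]
    - [0.45, 0, 0.003, -0.12, 0, 0, 0]
    - [0.45, 0.04, 0.003, -0.15, 0, 0, 0]
    - [0.45, 0.08, 0.003, -0.15, 0, 0, 0]
    - [0.45, 0.1, 0.003, -0.15, 0, 0, 0]
    - [0.45, 0.1, 0.003, -0.15, 0, 0, 0]

```text
clock: 19.4
position: [382.8, -74.9, 204.9]
ee_rot: [-0.172, 0.985, -0.0, -0.0]
contact_force: [0.8, -0.5, 0.1]
gripper_width: 38.6
grasp_force: 0.0
```

```bash
python3 - <<'E'
from h import *
a=get('side'); b=get('wrist')
i=np.hstack([a['color'],b['color']]); i=cv2.resize(i,(800,300)); cv2.imwrite('pics/fin.png',cv2.cvtColor(i,cv2.COLOR_RGB2BGR))
E
```

```text
(no output)
```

View pics/fin.png

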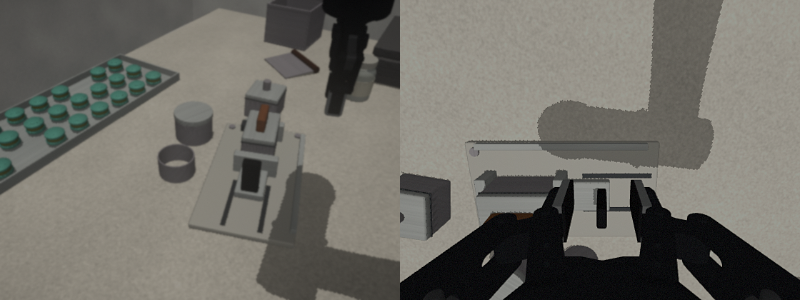

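The side and wrist views show the tin upright and square, both narrow ends against the jaws at about (260,130) in the side half, with the gripper clear.

```bash
python3 -c "
from bench import arm
print(arm.job_done())"
```

```text
the job is handed in; nothing more can be done
None
```

I turned the tin a quarter turn so the brass plate faces the open front, set it down gently, and slid the jaw until both narrow ends were held (about 16 N at the end); the job was handed in at about 19.5 s, and no verdict was shown.

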